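# Unlock and open the larger seizure case

### The job

On the customs inspection table stand two grey metal cases with sliding lids. On the larger case, draw the steel lock bolt fully back out of the lid's notch, then slide that lid fully open by its black grip so the seized gold inside can be counted, and let go. Leave the smaller case locked.

Things in the scene. Friction and masses are not known exactly. Their poses are not given: they have to be found in the camera images.
- case: The larger grey case, fixed: 240 long (its x) x 190 wide (its y) x 55 mm high; the other, 160 x 150 x 55 mm, is of the same make. One stands left, one right of the robot's centre line; which varies. Origin: centre of its underside, on the table. x points the way its lid opens (away from the robot, within 20 degrees), y across, z up. Its bolt lies on the top's -y side, the lid on the +y side.
- lock_grip (a point): Point in the larger case's lock fin, moves with it: an upright dark steel fin on a flat steel bolt, 12 mm thick (case y), 24 mm wide (case x), from 61 to 97 mm above the table; the point is 85 mm up. With the bolt in it lies at case x +30, y -48 mm. Axes as the case. Lid plate and bolt tops are 61 mm above the table. Draw it towards case -y; about 2 N friction, no spring, stays where left.
- lock (a joint): Travel of the larger case's lock bolt in m: 0 = fully in, its tongue in the notch of the lid's edge; grows as it is drawn back towards case -y; 0.030 = fully back, at its stop. The tongue is clear of the lid from about 0.018; before that the lid moves only about 4 mm. Starts at 0 to 0.004.
- lid_grip (a point): Point in the larger case's lid grip, moves with it: an upright black plastic bar on the aluminium lid, 12 mm thick (case x), 50 mm wide (case y), from 61 to 97 mm above the table; the point is 85 mm up. With the lid shut it lies at case x -80, y +35 mm, near the robot's end of the case. Axes as the case. Slide it towards case +x; about 2 N friction, no spring.
- lid (a joint): Travel of the larger case's lid in m: 0 = shut; grows as the lid slides along case +x (away from the robot); 0.110 = fully open, at its stop. Starts at 0 to 0.003.
- small_lock (a joint): Travel of the smaller case's lock bolt in m, same make: 0 = fully in, 0.030 = fully back. Starts at 0 to 0.003; leave it alone.

How it is judged:
On the way:
1. the larger case's lock bolt is drawn back clear while its lid is still shut (value of joint lock above 0.02 m and value of joint lid below 0.015 m), for 0.1 s.
At the end, for the whole second after the job is handed in: The larger case's lid is open by more than 90 of its 110 mm and at rest, its lock bolt is still drawn back by more than 18 of 30 mm, and the smaller case's bolt is still in (less than 12 mm drawn) (value of joint lid above 0.09 m and value of joint lock above 0.018 m and value of joint small_lock below 0.012 m and velocity of joint lid between -0.01 and 0.01 m/s); the robot touches nothing.
It fails at once if the smaller case's lock bolt is drawn back by more than 12 mm (value of joint small_lock above 0.012 m).
It also fails if it takes over 43 s, if anything falls off the work surface, if the arm or the gripper's body presses on something with over 40 N, if the wrist force passes 120 N, or if a joint passes its speed limit or range.

### The arm

A 7-joint arm with a two-finger parallel gripper is mounted at the origin on the work surface. World frame = base frame: x ahead of the robot, y to its left, z up, the work surface at z = 0. Lengths are in m, angles in rad, forces in N, time in s.
With the tool pointing down it reaches from about 0.425 to 1.025 m from the base axis. Payload 3.6 kg.
Tool frame: the origin (TCP) lies at the very end of the fingers, on their centre line; the grasp point (between the pads) lies 19 mm behind it; z points along the fingers, y is the line along which they close (so a half turn about z gives the same grasp; the last joint's range is limited). The gripper opens to 85 mm and grips with 20 to 120 N. Pads are 22 mm wide; open, the fingers measure 114 mm over their backs; the gripper's body (76 mm by 85 mm) begins 54 mm behind the grasp point. The pads swing forward as they close: fully open they stand 13 mm farther back than shut.
Start: joints at [-1.312, 0.591, 0.048, 1.609, -0.033, 0.943, -0.034], TCP at [0.251, 0.68, 0.231] pointing down, gripper open.
Joint ranges: [-2.69, 2.69], [-0.47, 2.24], [-1.27, 1.36], [0.19, 2.51], [-1.53, 4.68], [0.08, 2.07], [-3.09, 3.09]. Speed limits (rad/s): [2.57, 2.57, 3.14, 3.14, 3.14, 3.14, 3.14].

### API

Orientations are given as a rotation vector (axis times angle).
In Python, from rig import * gives the robot as it stands. The module is installed in compiled form; this text tells all that it offers.
- The arm moves only by the tool send_rows, never from a script. Its arguments are lists of equal length, an entry for each row: "hand": the gripper command: -1 is fully open, 1 is shut, values between are in proportion; "linear": the shift along the tool's x, y, z in m, a list of three; "turn": the turn, a rotation vector about the tool's x, y, z in degrees, a list of three. A call has exactly 8 rows; each row shifts and turns the commanded pose from where the row before left it, along the tool's axes as they then stand; what a row does not reach is not made up. A row lasts 1/10 s, in which the tool goes at most 50 mm and 8.59 degrees, less where a joint would pass 70% of its speed; a pose out of reach is approached as far as the arm can. A call is refused whole if a number of a shift passes 0.05 or a number of a turn 8.59, either way. A call with a gripper value outside its range is refused whole. The fingers move at their own pace and stop on an object; "force" is the grip in N (left out, the last holds). Time passes only in rows, so rows that do not move let the fingers close, or fill a call up. It gives the time, the measured TCP pose, the force, the opening and the grip force at its end, in the units of the state.
- state(): the state, without advancing time (a new reading comes with each control period).
- snapshot(name): name is "scene" or "side" or "wrist"; returns a dict with "color" (420x560x3 uint8, red, green, blue), "z_map" (420x560 float32, m along the optical axis (not along the pixel's ray), 0 where there is no reading), "vertical_fov" (degrees; the focal length in pixels is half the picture's height over the tangent of half this angle, whatever the lens; pixels are square), "cx", "cy" (the principal point, pixels), "k1" (the pictures are not rectified: a ray, as slopes to the right and down, at radius r is drawn at 1 + k1 r^2 times it, then the intrinsics apply), "rvec" (rotation vector, rad) and "tvec" (3), from world to camera coordinates, as OpenCV has them. Camera axes: x right, y down, z forward; pixel columns grow to the right and rows downward; lengths in m; the calibration is good to about 2 mm. A picture is of the moment at which its call begins.
- job_done(): hands the job in; it is judged then, once.
The state is a dict: "time": time; "joints": joint angles; "qvel": joint speeds; "tau": joint torques, N m; "tcp_pos": TCP position; "tool_rot": TCP orientation; "contact_force": force on the tool from outside, world axes, zero at the start; "torque": the same for the moment, N m; "gripper_width": opening from 0.0 (shut) to 1.0 (fully open); "finger_force": force on a finger pad.
Only numpy, scipy, OpenCV 4.12 (cv2) and the standard library are available. Lean on these libraries where they do the work, as an engineer would, in place of code of your own. Each camera call takes 0.05 s, during which the arm holds its last target. There are 200 camera calls.

## Working session

There is one attempt and no reset: what is moved stays moved. The work goes in short steps, Python scripts to look and compute and a tool call to move; the robot and the scene stay as the last step left them, time stands still between calls to the robot, and variables do not carry over. Pictures are saved under pics/ and viewed, at most 10 in all, crops included, and the job is handed in when it is done.

Besides the shell and the picture viewer there is one more tool, called after "Call:" as name(argument=value, ...) on one line, values as JSON. send_rows: Moves the arm, as the interface text tells. Its arguments: {"type":"object","properties":{"hand":{"type":"array","items":{"type":"number"}},"linear":{"type":"array","items":{"type":"array","items":{"type":"number"}}},"turn":{"type":"array","items":{"type":"array","items":{"type":"number"}}},"force":{"type":"number"}},"required":["hand","linear","turn"]}

```bash
mkdir -p pics
cat > h.py <<'E'
from rig import *
import numpy as np, cv2
from scipy.spatial.transform import Rotation as R
def cloud(s):
    h,w=s["z_map"].shape; f=h/2/np.tan(np.radians(s["vertical_fov"])/2)
    K=np.array([[f,0,s["cx"]],[0,f,s["cy"]],[0,0,1.]])
    u,v=np.meshgrid(np.arange(w),np.arange(h))
    p=np.stack([u,v],-1).reshape(-1,1,2).astype(float)
    n=cv2.undistortPoints(p,K,np.array([s["k1"],0,0,0,0.])).reshape(h,w,2)
    z=s["z_map"][...,None]; P=np.concatenate([n*z,z],-1)
    Rm=R.from_rotvec(np.ravel(s["rvec"])).as_matrix()
    return (P-np.ravel(s["tvec"]))@Rm
def save(s,n,crop=None,k=1):
    c=s["color"][...,::-1]
    if crop: a,b,cc,d=crop; c=c[a:b,cc:d]
    cv2.imwrite("pics/"+n,cv2.resize(c,None,fx=k,fy=k,interpolation=cv2.INTER_CUBIC))
E
python3 - <<'E'
from h import *
import pickle
s=snapshot("scene"); save(s,"a.png"); pickle.dump(s,open("a.pkl","wb"))
st=state(); print(st["time"],st["tcp_pos"],R.from_rotvec(st["tool_rot"]).as_matrix().round(3), s["tvec"])
E
```

```text
0.05 [0.25022323 0.67958122 0.23017618] [[-0.938  0.345 -0.001]
 [ 0.345  0.938 -0.002]
 [-0.    -0.002 -1.   ]] [ 0.21049356 -0.2452887   1.34982423]
```

View pics/a.png

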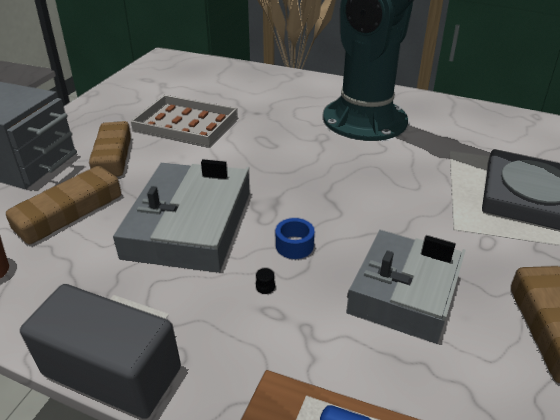

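The larger case is the one at image left (px ~(185,212)), with its bolt fin at (153,198) and black grip at (214,169). The smaller case is at (408,280). Next I fit the larger one.

Run:
```python
from h import *
import pickle
s=pickle.load(open("a.pkl","rb")); C=cloud(s)
for nm,(r0,r1,c0,c1) in dict(big=(150,275,110,265),small=(225,340,340,480)).items():
    P=C[r0:r1,c0:c1].reshape(-1,3); 
    T=P[(P[:,2]>.050)&(P[:,2]<.067)]
    rc=cv2.minAreaRect(T[:,:2].astype(np.float32)); print(nm,rc,np.median(T[:,2]),cv2.boxPoints(rc).round(3).tolist())
    H=P[(P[:,2]>.070)&(P[:,2]<.11)]
    print(len(H),H.max(0))
    k,l,c=cv2.kmeans(H.astype(np.float32),2,None,(3,50,1e-4),5,0)[0:3]; print(c,np.bincount(l.ravel()))
    (cx,cy),(w,h),a=rc; a=np.radians(a)
    # the yaw with long axis closest to +x
    for t in a+np.arange(4)*np.pi/2:
        if np.cos(t)>.9:
            M=np.array([[np.cos(t),-np.sin(t)],[np.sin(t),np.cos(t)]]); print("yaw",np.degrees(t))
            print("pred lock",M@[.03,-.048]+[cx,cy],"lid",M@[-.08,.035]+[cx,cy])
            print("kmeans centres in case", (c[:,:2]-[cx,cy])@M)
```

```text
big ((0.5449482798576355, -0.2761709988117218), (0.2751569151878357, 0.31997883319854736), 11.344980239868164) 0.059275304662205416 [[0.3790000081062317, -0.1459999978542328], [0.44200000166893005, -0.46000000834465027], [0.7110000252723694, -0.4059999883174896], [0.6480000019073486, -0.09200000017881393]]
522 [ 0.60137264 -0.16625316  0.09780534]
[[ 0.46677583 -0.19025029  0.08559275]
 [ 0.5919959  -0.2506639   0.08649097]] [364 158]
yaw 11.344980239868164
pred lock [ 0.58380446 -0.31733163] lid [ 0.45962638 -0.25759215]
kmeans centres in case [[-0.05974303  0.09961963]
 [ 0.05114598  0.01575368]]
small ((0.5789876580238342, 0.21678994596004486), (0.1512022763490677, 0.16457878053188324), 86.04578399658203) 0.059624941204538276 [[0.492000013589859, 0.1469999998807907], [0.656000018119812, 0.13600000739097595], [0.6660000085830688, 0.28700000047683716], [0.5019999742507935, 0.2980000078678131]]
735 [0.61464342 0.27703801 0.09954244]
[[0.5397045  0.25179437 0.08706237]
 [0.6065201  0.18185753 0.08874813]] [532 203]
yaw 356.04578399658203
pred lock [0.6056062  0.16683543] lid [0.50159168 0.25722337]
kmeans centres in case [[-0.04160352  0.03221215]
 [ 0.02987583 -0.03295064]]
```

Run:
```python
from h import *
import pickle
s=pickle.load(open("a.pkl","rb")); C=cloud(s)
z=C[...,2]; m=((z>.048)&(z<.11)).astype(np.uint8); m=cv2.erode(m,np.ones((3,3)))
n,L=cv2.connectedComponents(m); P=C[L==L[220,200]]
T=P[(P[:,2]>.052)&(P[:,2]<.066)]
rc=cv2.minAreaRect(T[:,:2].astype(np.float32)); print(rc)
(cx,cy),(w,h),a=rc
for t in np.radians(a)+np.arange(4)*np.pi/2:
  if np.cos(t)>.9:
    M=np.array([[np.cos(t),-np.sin(t)],[np.sin(t),np.cos(t)]]);print("yaw",np.degrees(t))
    print("lock",M@[.03,-.048]+[cx,cy],"lid",M@[-.08,.035]+[cx,cy])
    H=P[P[:,2]>.07]; Q=(H[:,:2]-[cx,cy])@M
    for q in (Q[Q[:,0]>-.02],Q[Q[:,0]<-.02]): print(len(q),np.percentile(q,[3,50,97],0).round(4).tolist())
    # top face of fin / bar
```

```text
((0.5498637557029724, -0.2090102583169937), (0.23872976005077362, 0.1894681751728058), 11.544827461242676)
yaw 11.544827461242676
lock [ 0.58886327 -0.25003511] lid [ 0.46447757 -0.19072913]
150 [[0.0184, -0.056], [0.037, -0.0489], [0.0414, -0.0448]]
312 [[-0.0818, 0.0116], [-0.0766, 0.0362], [-0.0736, 0.0582]]
```

Call:
send_rows(hand=[-1, -1, -1, -1, -1, -1, -1, -1], linear=[[-0.0395, -0.029, 0], [-0.0395, -0.029, 0], [-0.0395, -0.029, 0], [-0.0395, -0.029, 0], [-0.0395, -0.029, 0], [-0.0395, -0.029, 0], [-0.0395, -0.029, 0], [-0.0395, -0.029, 0]], turn=[[0, 0, 0], [0, 0, 0], [0, 0, 0], [0, 0, 0], [0, 0, 0], [0, 0, 0], [0, 0, 0], [0, 0, 0]])

```text
time: 0.85
tcp_pos: [0.4673, 0.3514, 0.2309]
tool_rot: [-0.551, -3.092, 0.001]
contact_force: [0.6, 0.6, 0.5]
gripper_width: 1.0
finger_force: 0.0
```

Call:
send_rows(hand=[-1, -1, -1, -1, -1, -1, -1, -1], linear=[[-0.025, -0.04, 0], [-0.025, -0.04, 0], [-0.025, -0.04, 0], [-0.025, -0.04, 0], [-0.025, -0.04, 0], [-0.025, -0.04, 0], [-0.025, -0.04, 0], [-0.025, -0.04, 0]], turn=[[0, 0, 0], [0, 0, 0], [0, 0, 0], [0, 0, 0], [0, 0, 0], [0, 0, 0], [0, 0, 0], [0, 0, 0]])

```text
time: 1.65
tcp_pos: [0.5436, -0.0178, 0.231]
tool_rot: [-0.551, -3.092, 0.0]
contact_force: [1.4, 0.1, 0.7]
gripper_width: 0.998
finger_force: 0.0
```

Call:
send_rows(hand=[-1, -1, -1, -1, -1, -1, -1, -1], linear=[[-0.025, -0.04, 0], [-0.025, -0.04, 0], [-0.025, -0.04, 0], [-0.025, -0.04, 0], [0, 0, 0], [0, 0, 0], [0, 0, 0], [0, 0, 0]], turn=[[0, 0, 0], [0, 0, 0], [0, 0, 0], [0, 0, 0], [0, 0, -8], [0, 0, -8], [0, 0, -8], [0, 0, -7.7]])

```text
time: 2.45
tcp_pos: [0.5819, -0.2007, 0.2306]
tool_rot: [0.323, -3.124, -0.001]
contact_force: [0.3, -0.6, 0.0]
gripper_width: 0.997
finger_force: 0.0
```

```bash
cat >> h.py <<'E'
def rel(x,y,z,ydeg):
    st=state(); M=R.from_rotvec(st["tool_rot"]).as_matrix()
    a=np.radians(ydeg); yv=np.array([np.cos(a),np.sin(a),0]); zv=np.array([0,0,-1.]); D=np.stack([np.cross(yv,zv),yv,zv],1)
    print("t",st["time"],"tcp",st["tcp_pos"].round(4) if hasattr(st["tcp_pos"],'round') else st["tcp_pos"],"w",st["gripper_width"],"F",st["contact_force"],"ff",st["finger_force"],"q",np.round(st["joints"],2))
    print("turn",np.degrees(R.from_matrix(M.T@D).as_rotvec()).round(2),"shift before turn",(M.T@(np.array([x,y,z])-st["tcp_pos"])).round(4),"after turn",(D.T@(np.array([x,y,z])-st["tcp_pos"])).round(4))
E
python3 - <<'E'
from h import *
rel(.589,-.251,.068,101.5)
E
```

```text
t 2.45 tcp [ 0.5819 -0.2007  0.2306] w 0.996896344706413 F [ 0.33510954 -0.64542857  0.04787976] ff 0.0 q [ 0.25  0.45  0.02  1.86 -0.01  0.82  2.05]
turn [ 0.04 -0.08  0.29] shift before turn [ 0.0032 -0.0508  0.1626] after turn [ 0.0031 -0.0507  0.1626]
```

Call:
send_rows(hand=[-1, -1, -1, -1, -1, -1, -1, -1], linear=[[0.002, -0.025, 0], [0.001, -0.0257, 0], [0, 0, 0.04], [0, 0, 0.04], [0, 0, 0.03], [0, 0, 0.026], [0, 0, 0.0266], [0, 0, 0]], turn=[[0, 0, 0.3], [0, 0, 0], [0, 0, 0], [0, 0, 0], [0, 0, 0], [0, 0, 0], [0, 0, 0], [0, 0, 0]])

```text
time: 3.25
tcp_pos: [0.5862, -0.2495, 0.0646]
tool_rot: [0.306, -3.119, -0.006]
contact_force: [0.1, 0.2, -0.6]
gripper_width: 1.001
finger_force: 0.0
```

Run:
```python
from h import *
rel(.589,-.251,.068,101.5)
s=snapshot("scene"); save(s,"b.png",(90,290,80,290),3)
```

```text
t 3.25 tcp [ 0.5862 -0.2495  0.0646] w 1.0008938058748833 F [ 0.07297937  0.17541815 -0.62414796] ff 0.0 q [ 0.32  0.7   0.02  1.91 -0.02  0.55  2.12]
turn [ 0.27 -0.43 -0.3 ] shift before turn [-0.0024 -0.002  -0.0034] after turn [-0.0025 -0.002  -0.0034]
```

View pics/b.png

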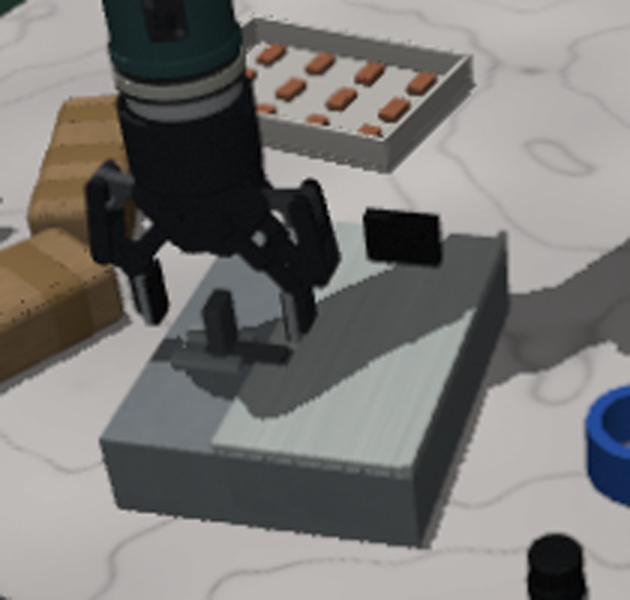

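The fin (crop px ~(220,322)) stands between the open fingers at (150,295) and (298,312). I raise the tool slightly and close.

Call:
send_rows(hand=[-1, 1, 1, 1, 1, 1, 1, 1], linear=[[-0.002, -0.002, -0.004], [0, 0, 0], [0, 0, 0], [0, 0, 0], [0, 0, 0], [0, 0, 0], [0, 0, 0], [0, 0, 0]], turn=[[0, 0, 0], [0, 0, 0], [0, 0, 0], [0, 0, 0], [0, 0, 0], [0, 0, 0], [0, 0, 0], [0, 0, 0]], force=30)

```text
time: 4.1
tcp_pos: [0.5921, -0.2527, 0.0731]
tool_rot: [-0.307, 3.126, -0.0]
contact_force: [0.1, 0.6, 3.9]
gripper_width: 0.135
finger_force: 33.2
```

Call:
send_rows(hand=[1, 1, 1, 1, 1, 1, 1, 1], linear=[[0, -0.005, 0.001], [0, -0.005, 0.001], [0, -0.005, 0], [0, -0.005, 0], [0, -0.005, 0], [0, -0.005, 0], [0, 0, 0], [0, 0, 0]], turn=[[0, 0, 0], [0, 0, 0], [0, 0, 0], [0, 0, 0], [0, 0, 0], [0, 0, 0], [0, 0, 0], [0, 0, 0]])

```text
time: 4.9
tcp_pos: [0.5981, -0.2816, 0.0729]
tool_rot: [-0.307, 3.126, 0.001]
contact_force: [-3.4, 2.1, 15.2]
gripper_width: 0.129
finger_force: 34.8
```

Call:
send_rows(hand=[1, 1, -1, -1, -1, -1, -1, -1], linear=[[0, -0.002, -0.002], [0, 0, 0], [0, 0, 0], [0, 0, 0], [0, 0, 0], [0, 0, 0], [0, 0, -0.04], [0, 0, -0.04]], turn=[[0, 0, 0], [0, 0, 0], [0, 0, 0], [0, 0, 0], [0, 0, 0], [0, 0, 0], [0, 0, 0], [0, 0, 0]])

```text
time: 5.7
tcp_pos: [0.5969, -0.2838, 0.1519]
tool_rot: [0.305, -3.123, -0.002]
contact_force: [0.9, 0.5, -0.3]
gripper_width: 1.003
finger_force: 0.0
```

Run:
```python
from h import *
rel(.465,-.191,.068,11.5)
s=snapshot("scene"); save(s,"c.png",(90,290,80,290),3)
C=cloud(s); P=C[150:275,110:265].reshape(-1,3); t=np.radians(11.54); M=np.array([[np.cos(t),-np.sin(t)],[np.sin(t),np.cos(t)]])
Q=(P[:,:2]-[.5499,-.2090])@M; H=(P[:,2]>.07)&(P[:,2]<.096)&(abs(Q[:,0])<.11)&(abs(Q[:,1])<.09)
Q=Q[H]
for q in (Q[Q[:,0]>-.02],Q[Q[:,0]<-.02]): print(len(q),np.percentile(q,[3,50,97],0).round(4).tolist())
```

```text
t 5.7 tcp [ 0.5969 -0.2838  0.1519] w 1.002934448885453 F [ 0.92625469  0.4598701  -0.26570656] ff 0.0 q [ 0.36  0.6   0.02  1.82 -0.01  0.73  2.15]
turn [-7.000e-02 -2.300e-01  8.966e+01] shift before turn [0.1112 0.1165 0.0845] after turn [ 0.1173 -0.1108  0.0839]
158 [[0.0183, -0.0849], [0.0361, -0.0754], [0.0413, -0.0729]]
311 [[-0.0867, 0.0105], [-0.0766, 0.0357], [-0.0736, 0.0582]]
```

View pics/c.png

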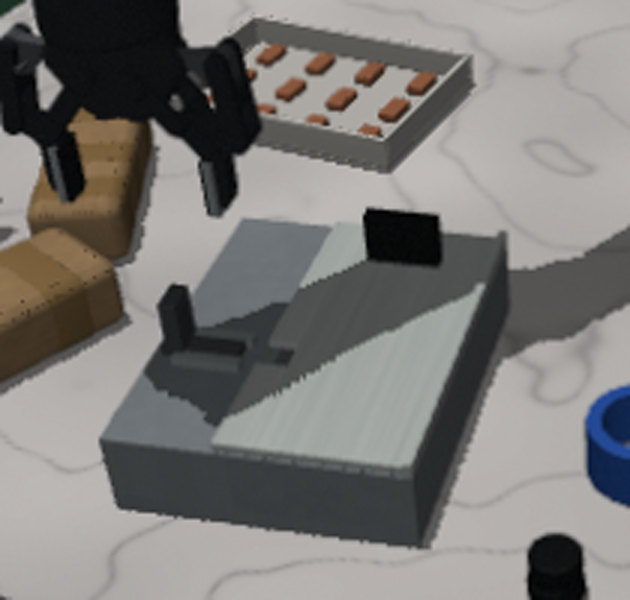

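Bolt is drawn: the fin now sits at px ~(178,315) in the crop (about 29 mm back), and the notch at (285,355) is empty. Now the lid grip at (402,237).

Call:
send_rows(hand=[-1, -1, -1, -1, -1, -1, -1, -1], linear=[[0.0278, 0.0291, 0], [0.0278, 0.0291, 0], [0.0278, 0.0291, 0], [0.0278, 0.0291, 0], [0, 0, 0], [0, 0, 0], [0, 0, 0], [0, 0, 0]], turn=[[0, 0, 0], [0, 0, 0], [0, 0, 0], [0, 0, 0], [0, 0, 8], [0, 0, 8], [0, 0, 8], [0, 0, 8]])

```text
time: 6.55
tcp_pos: [0.4667, -0.1916, 0.1528]
tool_rot: [0.577, 3.087, -0.001]
contact_force: [-0.1, -0.6, -1.2]
gripper_width: 1.005
finger_force: 0.0
```

Call:
send_rows(hand=[-1, -1, -1, -1, -1, -1, -1, -1], linear=[[0, 0, 0], [0, 0, 0], [0, 0, 0], [0, 0, 0], [0, 0, 0], [0, 0, 0], [0, 0, 0], [0, 0, 0]], turn=[[0, 0, 8], [0, 0, 8], [0, 0, 8], [0, 0, 8], [0, 0, 8], [0, 0, 8], [0, 0, 8], [0, 0, 1.7]])

```text
time: 7.35
tcp_pos: [0.4667, -0.1915, 0.1526]
tool_rot: [1.989, 2.431, -0.001]
contact_force: [-0.6, 0.1, -0.4]
gripper_width: 1.001
finger_force: 0.0
```

Run:
```python
from h import *
rel(.465,-.191,.072,11.5)
```

```text
t 7.35 tcp [ 0.4667 -0.1915  0.1526] w 1.001210833381724 F [-0.64225978  0.07304933 -0.3590636 ] ff 0.0 q [-0.05  0.48  0.46  2.18 -0.39  0.56  0.91]
turn [-0.01  0.05 -0.1 ] shift before turn [ 0.0009 -0.0015  0.0806] after turn [ 0.0008 -0.0015  0.0806]
```

Call:
send_rows(hand=[-1, -1, -1, -1, -1, 1, 1, 1], linear=[[0.001, -0.0015, 0.02], [0, 0, 0.025], [0, 0, 0.02], [0, 0, 0.015], [0, 0, 0], [0, 0, 0], [0, 0, 0], [0, 0, 0]], turn=[[0, 0, 0], [0, 0, 0], [0, 0, 0], [0, 0, 0], [0, 0, 0], [0, 0, 0], [0, 0, 0], [0, 0, 0]])

```text
time: 8.15
tcp_pos: [0.4654, -0.1909, 0.0736]
tool_rot: [1.986, 2.432, 0.001]
contact_force: [0.0, 0.2, -0.2]
gripper_width: 0.51
finger_force: 0.0
```

Call:
send_rows(hand=[1, 1, 1, 1, 1, 1, 1, 1], linear=[[0, 0, 0], [0, 0, 0], [0, 0, 0], [0, 0, 0], [0, 0.005, 0], [0, 0.01, 0], [0, 0.01, 0], [0, 0, 0]], turn=[[0, 0, 0], [0, 0, 0], [0, 0, 0], [0, 0, 0], [0, 0, 0], [0, 0, 0], [0, 0, 0], [0, 0, 0]])

```text
time: 8.95
tcp_pos: [0.4913, -0.1852, 0.0732]
tool_rot: [1.985, 2.433, 0.002]
contact_force: [2.4, 2.1, 4.1]
gripper_width: 0.136
finger_force: 33.6
```

Call:
send_rows(hand=[1, 1, 1, 1, 1, 1, 1, 1], linear=[[0, 0.012, 0], [0, 0.014, 0], [0, 0.014, 0], [0, 0.014, 0], [0, 0.014, 0], [0, 0.01, 0], [0, 0.004, 0], [0, 0.002, 0]], turn=[[0, 0, 0], [0, 0, 0], [0, 0, 0], [0, 0, 0], [0, 0, 0], [0, 0, 0], [0, 0, 0], [0, 0, 0]])

```text
time: 9.75
tcp_pos: [0.5688, -0.1691, 0.0732]
tool_rot: [-1.985, -2.429, 0.003]
contact_force: [-8.9, -0.5, 12.8]
gripper_width: 0.132
finger_force: 35.0
```

Call:
send_rows(hand=[1, -1, -1, -1, -1, -1, -1, -1], linear=[[0, 0, 0], [0, 0, 0], [0, 0, 0], [0, 0, 0], [0, 0, 0], [0, 0, -0.04], [0, 0, -0.05], [0, 0, -0.05]], turn=[[0, 0, 0], [0, 0, 0], [0, 0, 0], [0, 0, 0], [0, 0, 0], [0, 0, 0], [0, 0, 0], [0, 0, 0]])

```text
time: 10.55
tcp_pos: [0.5712, -0.1686, 0.2136]
tool_rot: [-1.987, -2.431, 0.002]
contact_force: [1.4, 0.0, 0.6]
gripper_width: 1.002
finger_force: 0.0
```

Run:
```python
from h import *
rel(.465,-.191,.2,11.5)
s=snapshot("scene"); save(s,"d.png",(90,290,80,290),3)
C=cloud(s); P=C[120:290,100:270].reshape(-1,3); t=np.radians(11.54); M=np.array([[np.cos(t),-np.sin(t)],[np.sin(t),np.cos(t)]])
Q=(P[:,:2]-[.5499,-.2090])@M; H=(P[:,2]>.07)&(P[:,2]<.096)&(abs(Q[:,0])<.11)&(abs(Q[:,1])<.09)
Q=Q[H]
for q in (Q[Q[:,1]<-.02],Q[Q[:,1]>-.02]): print(len(q),np.percentile(q,[3,50,97],0).round(4).tolist())
```

```text
t 10.55 tcp [ 0.5712 -0.1686  0.2136] w 1.002465609189102 F [1.42596166 0.00339982 0.5529029 ] ff 0.0 q [-0.17  0.5   0.54  1.94 -0.35  0.8   0.76]
turn [-0.11 -0.02 -0.01] shift before turn [-0.0008 -0.1085  0.0138] after turn [-0.0007 -0.1085  0.0136]
161 [[0.018, -0.085], [0.0367, -0.0754], [0.0414, -0.0729]]
379 [[0.0239, 0.0104], [0.0331, 0.0352], [0.0362, 0.0585]]
```

View pics/d.png

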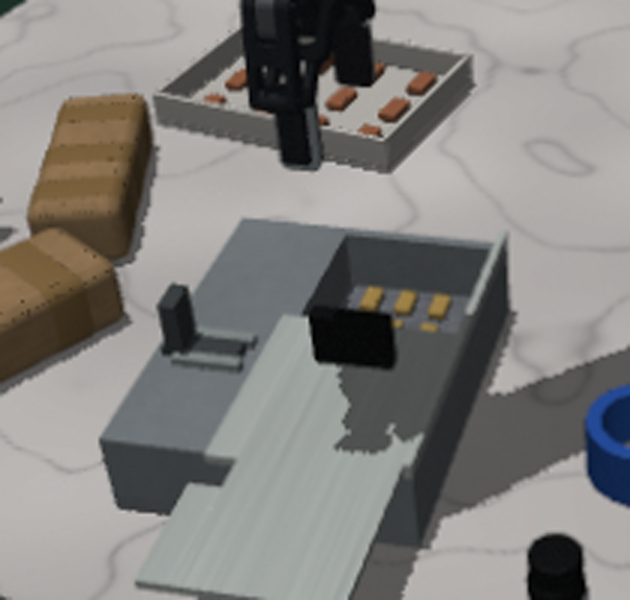

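The lid is open: its grip is now at px ~(352,337), 110 mm along, with the gold showing at (405,300). The fin is still back at (178,315), and the gripper is clear.

```bash
python3 -c "
from rig import *
print(job_done())"
```

```text
the job is handed in; nothing more can be done
None
```

I drew the larger case's bolt back about 29 mm, slid its lid fully open (about 110 mm by the camera), let go with the arm clear, left the smaller case untouched, and handed the job in at about 10.6 s; no verdict was returned.

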